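# Screw down the loose nut of the waffle plate

### The job

Two knurled nuts clamp the aluminium waffle plate to its cradle, and one of them has been left loose, standing proud on its stud. Screw that nut down clockwise until it stops tight, and leave the other nut tight as it is.

Things in the scene. Friction and masses are not known exactly. Their poses are not given: they have to be found in the camera images.
- loose_nut_grip (a point): The loose nut: round knurled steel head 40 mm across, 24 mm high, on a neck 22 mm across, on an upright stud at one end of the waffle plate. Point: on the stud's axis, half-way up the head, 40 mm above the plate when backed off, 32 mm when tight. Grip the head across any diameter from above; 30 mm or more is clear all round it. The stud ends 56 mm above the plate.
- loose_nut (a joint): Turn of the loose nut in rad, growing clockwise seen from above: 0 fully backed off, 1.3 hard on its stop. Starts at 0 to 0.25. Quick thread: the nut sinks 6.2 mm per rad (8 mm in all), so the hand that turns it must go down with it. It drags with about 0.15 N m and stays where it is left; one grasp is enough.
- tight_nut_grip (a point): The other, identical nut, already tight, at the other end of the plate (140 x 280 mm, top face 50 mm above the shelf; nuts 95 mm either side of its middle along its length). Point: half-way up its knurled head on the stud's axis, 32 mm above the plate. Which end it is at varies; it sits 6 to 8 mm lower than the loose one and shows more stud above it.
- tight_nut (a joint): Turn of the other nut in rad, growing clockwise seen from above: 0 tight on its stop (as it starts), negative when unscrewed.

How it is judged:
At the end, for the whole second after the job is handed in: The loose nut is screwed down to within 0.18 rad (10 degrees) of its stop (joint above 1.12 of 1.3) and at rest, and the other nut is still within 0.15 rad of tight (value of joint loose_nut above 1.12 rad and velocity of joint loose_nut between -0.05 and 0.05 rad/s and value of joint tight_nut above -0.15 rad); the robot touches nothing.
It fails at once if the tight nut is unscrewed by more than 0.2 rad (value of joint tight_nut below -0.2 rad).
It also fails if it takes over 32 s, if anything falls off the work surface, if the arm or the gripper's body presses on something with over 40 N, if the wrist force passes 120 N, or if a joint passes its speed limit or range.

### The arm

A 6-joint arm with a two-finger parallel gripper is mounted at the origin on the work surface. World frame = base frame: x ahead of the robot, y to its left, z up, the work surface at z = 0. Lengths are in m, angles in rad, forces in N, time in s.
With the tool pointing down it reaches from about 0.275 to 0.725 m from the base axis. Payload 15.9 kg.
Tool frame: the origin (TCP) lies midway between the tips of the shut fingers; the grasp point (between the pads) lies hold_point_z behind it (hold_point_z is the distance from the TCP to the grasp point, in m); z points along the fingers, y is the direction in which the jaws open and shut (so a half turn about z gives the same grasp; the last joint's range is limited). The gripper opens to 85 mm and grips with 20 to 120 N. Pads are 22 mm wide; open, the fingers measure 114 mm over their backs; the gripper's body (76 mm by 85 mm) begins 54 mm behind the grasp point. The pads swing forward as they close: fully open they stand 13 mm farther back than shut.
Start: joints at [1.15, 0.213, -0.034, 1.323, 0, 1.571], TCP at [0.204, 0.456, 0.231] pointing down, gripper open.
Joint ranges: [-2.98, 2.98], [-0.74, 1.72], [-1.14, 1.35], [-2.1, 2.04], [-1.57, 1.44], [-3.14, 3.14]. Speed limits (rad/s): [1.89, 1.89, 2.39, 2.57, 3.14, 3.14].

### API

Orientations are given as a 3x3 rotation matrix whose columns are the frame's x, y, z axes.
In Python, from plant import * gives the robot as it stands.
- The arm moves only by the tool step_arm, never from a script. Its argument "commands" is a list of rows, each a list of 3 entries, a list of its own where there are three numbers: the finger opening in mm, from 0 to 85.4, then the shift along the tool's x, y, z in mm, then the turn, a rotation vector about the tool's x, y, z in degrees. A call has 1 to 12 rows; each row is the pose to reach, as a shift and turn from the pose commanded when the call began, along the tool's axes at that moment; what a row does not reach only later rows make up. A row lasts 1/8 s, in which the tool goes at most 62.5 mm and 10.7 degrees, less where a joint would pass 70% of its speed; a pose out of reach is approached as far as the arm can. A call with a gripper value outside its range is refused whole. The fingers move at their own pace and stop on an object; the grip force is fixed at half the most. Time passes only in rows, so rows that repeat a pose let the fingers close. It gives the time, the measured TCP pose, the force and the opening at its end, in the units of the state.
- observe(): the state, without advancing time (a new reading comes with each control period).
- capture(name): name is "scene" or "top" or "wrist"; returns the picture (420x560x3 uint8, blue, green, red); there is no depth.
- camera_info(name): a dict with "mtx" (3x3 intrinsics, pixels), "origin" and "attitude" of the camera in the world. Camera axes: x right, y up, looking along -z (the intrinsics and any distortion apply to the point x, -y, -z); pixel columns grow to the right and rows downward; lengths in m; the calibration is good to about 2 mm. A picture is of the moment at which its call begins: read the wrist's pose just before it. camera_info takes no time and is no camera call; for the wrist camera it gives the pose at the moment of the call.
- close_job(): hands the job in, once; it reports no verdict.
The state is a dict: "clock": time; "joint_positions": joint angles; "joint_velocities": joint speeds; "joint_efforts": joint torques, N m; "tcp_pos": TCP position; "eef_rot": TCP orientation; "wrist_force": force on the tool from outside, world axes, zero at the start; "ft_torque": the same for the moment, N m; "width": finger opening in m.
Only numpy, scipy, OpenCV 4.12 (cv2) and the standard library are available. Lean on these libraries where they do the work, as an engineer would, in place of code of your own. Each camera call takes 0.05 s, during which the arm holds its last target. There are 200 camera calls.

## Working session

There is one attempt and no reset: what is moved stays moved. The work goes in short steps, Python scripts to look and compute and a tool call to move; the robot and the scene stay as the last step left them, time stands still between calls to the robot, and variables do not carry over. Pictures are saved under pics/ and viewed, about 8 in all and at most 12, crops included, and the job is handed in when it is done.

Besides the shell and the picture viewer there is one more tool, called after "Call:" as name([rows], argument=value, ...), one row to a line, values as JSON. step_arm: Moves the arm, as the interface text tells. Its arguments: {"type":"object","properties":{"commands":{"type":"array","items":{"type":"array"}}},"required":["commands"]}

```bash
mkdir -p pics; ls; python3 - <<'E'
from plant import *
import cv2,numpy as np
s=observe();print({k:np.round(v,3).tolist() for k,v in s.items()})
try: print(hold_point_z)
except Exception as e: print(e)
for n in("scene","top","wrist"):
    c=camera_info(n);print(n,{k:np.round(v,4).tolist() if not isinstance(v,str) else v for k,v in c.items()})
a=capture("top");b=capture("scene")
cv2.imwrite("pics/top.png",a);cv2.imwrite("pics/scene.png",b)
E
```

```text
pics
{'clock': 0.0, 'joint_positions': [1.15, 0.213, -0.035, 1.324, -0.0, 1.571], 'joint_velocities': [0.0, -0.0, 0.0, 0.0, 0.0, -0.001], 'joint_efforts': [0.006, -68.617, 48.712, 0.017, 0.001, 0.0], 'tcp_pos': [0.204, 0.456, 0.231], 'eef_rot': [[-0.913, 0.409, -0.0], [0.409, 0.913, -0.001], [-0.0, -0.001, -1.0]], 'wrist_force': [-0.231, -0.179, 0.441], 'ft_torque': [-0.017, 0.073, 0.034], 'width': 0.086}
0.0187
scene {'mtx': [[406.1293, 0.0, 281.0251], [0.0, 406.1293, 215.0606], [0.0, 0.0, 1.0]], 'origin': [0.9142, -0.0128, 0.6695], 'attitude': [[0.2014, -0.8194, 0.5366], [0.9794, 0.1608, -0.1219], [0.0136, 0.5501, 0.835]]}
top {'mtx': [[406.2941, 0.0, 283.0057], [0.0, 406.2941, 209.9671], [0.0, 0.0, 1.0]], 'origin': [0.5313, 0.0691, 0.7437], 'attitude': [[-0.0194, 0.9995, -0.0237], [-0.9998, -0.0192, 0.0093], [0.0088, 0.0238, 0.9997]]}
wrist {'mtx': [[367.2812, 0.0, 276.994], [0.0, 367.2812, 209.1111], [0.0, 0.0, 1.0]], 'origin': [0.1299, 0.4896, 0.373], 'attitude': [[0.4073, -0.8676, -0.2853], [0.9133, 0.3862, 0.1294], [-0.0021, -0.3133, 0.9497]]}
```

View pics/top.png

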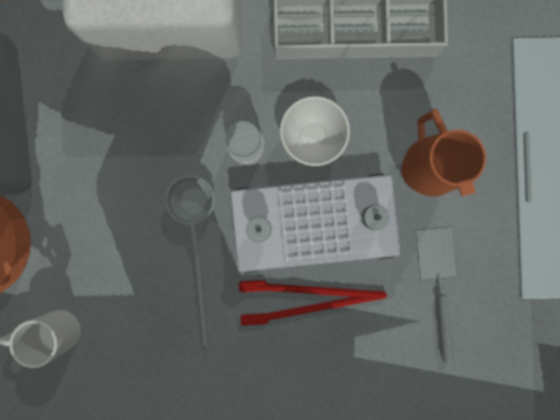

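View pics/scene.png

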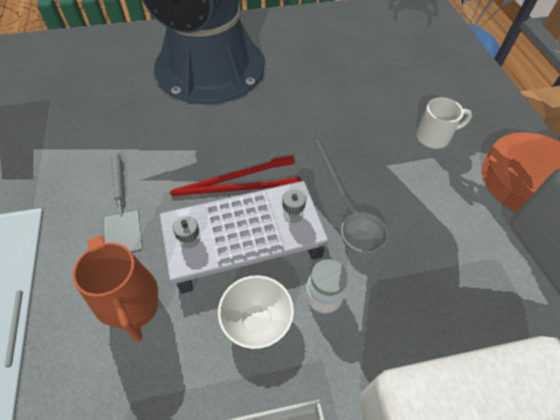

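The top view shows the plate with nuts near (258,229) and (376,217). In the scene view they are near (294,203) and (186,229) respectively. I'll enlarge both to tell which is loose.

```bash
python3 - <<'E'
import cv2,numpy as np
a=cv2.imread("pics/top.png");b=cv2.imread("pics/scene.png")
f=lambda i,x,y:cv2.convertScaleAbs(cv2.resize(i[y-22:y+23,x-30:x+30],(400,300),interpolation=cv2.INTER_CUBIC),alpha=1.4)
cv2.imwrite("pics/z.png",np.vstack([np.hstack([f(a,258,229),f(a,376,217)]),np.hstack([f(b,294,203),f(b,186,229)])]))
E
```

```text
(no output)
```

View pics/z.png

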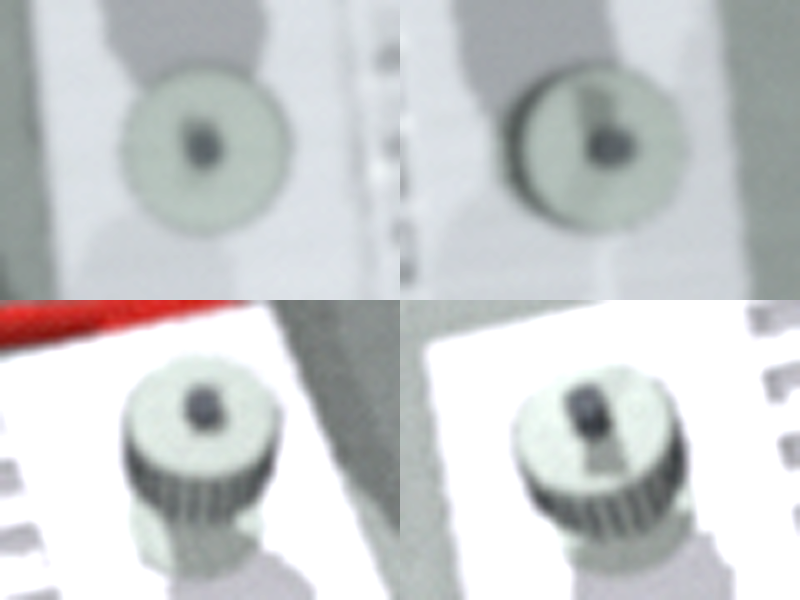

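The left nut in the top view, at (258.9,229.5), is the loose one. It shows little stud and a clear neck, and its head centre in the scene view is (294.4,198.7). The right nut, top (376.4,217.5) and scene (185.4,228.4), shows more stud, so it is the tight one. Next I'll triangulate both.

```bash
cat >h.py <<'E'
from plant import *
import numpy as np,cv2
def ray(n,u,v,c=None):
    c=c or camera_info(n);K=np.array(c["mtx"]);d=np.linalg.solve(K,[u,v,1.])
    d=np.array(c["attitude"])@(d*[1,-1,-1]);return np.array(c["origin"]),d/np.linalg.norm(d)
def plane(n,u,v,z,c=None):
    o,d=ray(n,u,v,c);return o+d*(z-o[2])/d[2]
def tri(a,b):
    A=0;y=0
    for o,d in(a,b):
        P=np.eye(3)-np.outer(d,d);A=A+P;y=y+P@o
    return np.linalg.solve(A,y)
def rel(p):
    s=observe();return np.round(1000*np.array(s["eef_rot"]).T@(np.array(p)-s["tcp_pos"]),1)
E
python3 - <<'E'
from h import *
for z,t,s in((.102,(258.5,229.1),(294,198.3)),(.094,(376,217.1),(185,228))):
    p=tri(ray("top",*t),ray("scene",*s));print(np.round(p,4),np.round(plane("top",*t,z),4),np.round(plane("scene",*s,z),4),rel(p))
print([np.round(plane("top",u,v,.05),3) for u,v in((233,191),(389,176),(399,257),(240,271))])
print(dir())
E
```

```text
[0.5167 0.1013 0.0969] [0.5171 0.1024 0.102 ] [0.52  0.099 0.102] [-430.2 -196.   134.2]
[ 0.5322 -0.0899  0.083 ] [ 0.5324 -0.0856  0.094 ] [ 0.5389 -0.09    0.094 ] [-522.5 -364.2  148.2]
[array([0.582, 0.147, 0.05 ]), array([ 0.603, -0.12 ,  0.05 ]), array([ 0.464, -0.134,  0.05 ]), array([0.445, 0.138, 0.05 ])]
['MotionError', '__annotations__', '__builtins__', '__cached__', '__doc__', '__file__', '__loader__', '__name__', '__package__', '__spec__', 'camera_info', 'capture', 'close_job', 'cv2', 'hold_point_z', 'np', 'observe', 'p', 'plane', 'ray', 'rel', 's', 't', 'tri', 'z']
```

Call:
step_arm([
  [85, [-50, -23, 0], [0, 0, 0]],
  [85, [-100, -46, 0], [0, 0, 0]],
  [85, [-150, -69, 0], [0, 0, 0]],
  [85, [-200, -92, 10], [0, 0, 0]],
  [85, [-250, -115, 20], [0, 0, 0]],
  [85, [-300, -138, 30], [0, 0, 0]],
  [85, [-350, -160, 40], [0, 0, 0]],
  [85, [-400, -183, 50], [0, 0, 0]],
  [85, [-430, -196, 60], [0, 0, 0]],
  [85, [-430, -196, 60], [0, 0, 0]],
  [85, [-430, -196, 60], [0, 0, 0]],
])

```text
clock: 1.48
tcp_pos: [0.5162, 0.1021, 0.1712]
eef_rot: [[-0.913, 0.409, -0.001], [0.409, 0.913, 0.0], [0.001, -0.0, -1.0]]
wrist_force: [0.2, 0.0, 0.3]
width: 0.0851
```

```bash
python3 - <<'E'
from h import *
s=observe();c=camera_info("wrist");im=capture("wrist");cv2.imwrite("pics/w1.png",im)
print(s["clock"],s["joint_positions"],s["tcp_pos"],s["wrist_force"])
K=np.array(c["mtx"]);R=np.array(c["attitude"])
for p in([.5167,.1013,.097],[.517,.102,.102]):
    q=(R.T@(np.array(p)-c["origin"]))*[1,-1,-1];print((K@q/q[2])[:2])
E
```

```text
1.475 [ 1.95106423e-01  2.85215293e-01 -9.25990981e-02  1.19358775e+00
  2.16795192e-04  6.15954490e-01] [0.51624659 0.10209059 0.17120951] [0.23477357 0.03980405 0.31479135]
[276.14199111 225.51502744]
[277.34949664 228.3779014 ]
```

View pics/w1.png

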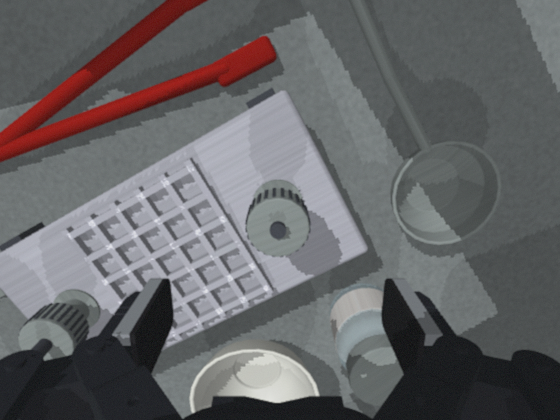

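The wrist view shows the loose nut head's top face at about (278.5,226), close to the prediction (276–277, 225–228). I'll triangulate it with the top view.

```bash
python3 - <<'E'
from h import *
w=(278.3,226)
for n,u in(("top",(258.5,229.1)),("scene",(294,198.3))): print(n,np.round(tri(ray("wrist",*w),ray(n,*u)),4))
p=plane("wrist",*w,.102);print(p,plane("wrist",*w,.097),rel([p[0],p[1],.09-hold_point_z]))
E
```

```text
top [0.5171 0.1028 0.0984]
scene [0.5171 0.1013 0.0972]
[0.51590405 0.10347097 0.102     ] [0.51765234 0.10270846 0.097     ] [  0.7   0.8 100.2]
```

Call:
step_arm([
  [85, [-0.5, 0.7, 30], [0, 0, 0]],
  [85, [-0.5, 0.7, 60], [0, 0, 0]],
  [75, [-0.5, 0.7, 85], [0, 0, 0]],
  [65, [-0.5, 0.7, 100], [0, 0, 0]],
  [60, [-0.5, 0.7, 104], [0, 0, 0]],
  [50, [-0.5, 0.7, 104], [0, 0, 0]],
  [45, [-0.5, 0.7, 104], [0, 0, 0]],
])

```text
clock: 2.4
tcp_pos: [0.518, 0.1024, 0.0682]
eef_rot: [[-0.913, 0.408, 0.001], [0.408, 0.913, 0.0], [-0.001, 0.001, -1.0]]
wrist_force: [0.5, 0.7, 0.3]
width: 0.0452
```

```bash
python3 - <<'E'
from h import *
cv2.imwrite("pics/w2.png",capture("wrist"));print(observe()["width"])
E
```

```text
0.04503369851965716
```

View pics/w2.png

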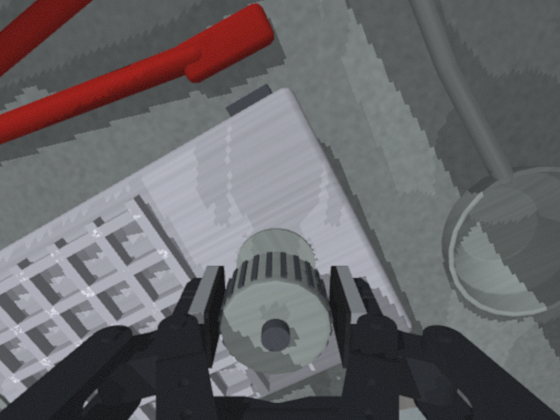

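The nut is centred between the pads, with its head at about (276,320) and its knurl level with them. I'll close.

Call:
step_arm([
  [35, [0, 0, 0], [0, 0, 0]],
  [30, [0, 0, 0], [0, 0, 0]],
  [30, [0, 0, 0], [0, 0, 0]],
  [30, [0, 0, 0], [0, 0, 0]],
])

```text
clock: 2.95
tcp_pos: [0.5177, 0.1019, 0.0682]
eef_rot: [[-0.913, 0.409, 0.001], [0.409, 0.913, -0.0], [-0.001, -0.0, -1.0]]
wrist_force: [-4.1, -3.7, 10.8]
width: 0.0387
```

```bash
python3 - <<'E'
from h import *
s=observe();print(s["ft_torque"],s["wrist_force"],s["joint_positions"],rel(plane("wrist",276,320,.099)))
E
```

```text
[-0.78386656  0.82315333 -0.05135625] [-4.05942785 -3.67862965 10.78972348] [ 1.94794195e-01  3.55827587e-01 -2.67253482e-01  9.46831753e-01
 -6.47761427e-04  6.15903660e-01] [  3.3  -0.2 -30.8]
```

Call:
step_arm([
  [30, [0, 0, 0.9], [0, 0, 8]],
  [30, [0, 0, 1.7], [0, 0, 16]],
  [30, [0, 0, 2.6], [0, 0, 24]],
  [30, [0, 0, 2.6], [0, 0, 24]],
])

```text
clock: 3.45
tcp_pos: [0.5178, 0.1022, 0.0657]
eef_rot: [[-0.666, 0.746, 0.001], [0.746, 0.666, -0.0], [-0.001, 0.001, -1.0]]
wrist_force: [-3.3, -2.0, 10.5]
width: 0.0386
```

```bash
python3 - <<'E'
from h import *
s=observe();print(s["ft_torque"],s["wrist_force"],s["joint_positions"])
cv2.imwrite("pics/w3.png",capture("wrist"))
E
```

```text
[-0.39066294  0.64435763 -0.07918843] [-3.34980629 -1.95993906 10.46228357] [ 1.94971089e-01  3.58296975e-01 -2.70826004e-01  9.40468720e-01
 -2.96643694e-04  1.03704277e+00]
```

View pics/w3.png

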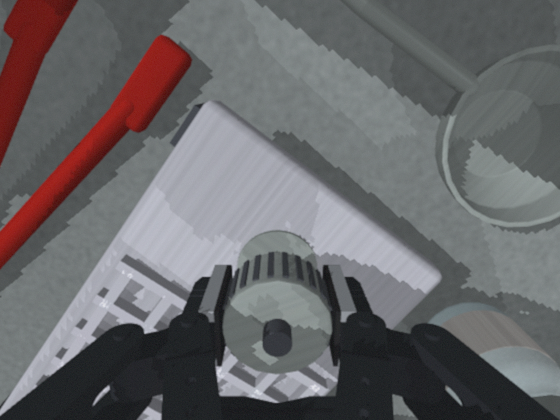

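The forces are steady and more stud shows above the nut, so it is turning and sinking. I'll continue.

Call:
step_arm([
  [30, [0, 0, 0.9], [0, 0, 8]],
  [30, [0, 0, 1.7], [0, 0, 16]],
  [30, [0, 0, 2.6], [0, 0, 24]],
  [30, [0, 0, 3.4], [0, 0, 32]],
  [30, [0, 0, 3.4], [0, 0, 32]],
])

```text
clock: 4.12
tcp_pos: [0.5182, 0.1023, 0.0623]
eef_rot: [[-0.169, 0.986, 0.002], [0.986, 0.169, 0.0], [-0.0, 0.002, -1.0]]
wrist_force: [0.3, 0.1, 7.1]
width: 0.0383
```

```bash
python3 - <<'E'
from h import *
s=observe();print(s["ft_torque"],s["wrist_force"],s["joint_positions"],s["tcp_pos"])
E
```

```text
[-0.13319167  0.18802003 -0.04906459] [0.32900379 0.14721722 7.0523457 ] [ 1.95003412e-01  3.61623641e-01 -2.75455791e-01  9.31939266e-01
 -1.03831628e-04  1.59551548e+00] [0.51815505 0.10230914 0.06226657]
```

Call:
step_arm([
  [30, [0, 0, 0.6], [0, 0, 6]],
  [30, [0, 0, 1.2], [0, 0, 12]],
  [30, [0, 0, 1.2], [0, 0, 12]],
])

```text
clock: 4.5
tcp_pos: [0.5183, 0.1023, 0.061]
eef_rot: [[0.038, 0.999, 0.002], [0.999, -0.038, 0.0], [0.0, 0.002, -1.0]]
wrist_force: [0.6, -1.0, 5.7]
width: 0.0384
```

```bash
python3 - <<'E'
from h import *
s=observe();print(s["ft_torque"],s["wrist_force"],s["joint_positions"][5],s["joint_efforts"][5],s["tcp_pos"])
E
```

```text
[-0.16619673 -0.11152736  0.33374427] [ 0.58807009 -1.03807038  5.70887996] 1.8040882690563218 1.5375766530632973 [0.51828411 0.10231449 0.06103599]
```

Call:
step_arm([
  [30, [0, 0, 0.3], [0, 0, 4]],
  [30, [0, 0, 0.5], [0, 0, 8]],
  [30, [0, 0, 0.5], [0, 0, 8]],
])

```text
clock: 4.88
tcp_pos: [0.5186, 0.1029, 0.0608]
eef_rot: [[0.175, 0.984, 0.003], [0.984, -0.175, 0.001], [0.002, 0.002, -1.0]]
wrist_force: [0.5, 3.3, 8.1]
width: 0.0387
```

```bash
python3 - <<'E'
from h import *
s=observe();print(s["ft_torque"],s["wrist_force"],s["joint_positions"][5],s["joint_efforts"][5],s["tcp_pos"])
E
```

```text
[ 0.70283439 -0.08649039  0.99558578] [0.48010226 3.27289245 8.06597933] 1.942622723389804 1.7951247096061707 [0.51857539 0.10294133 0.06084433]
```

The resisting torque has risen from about 0 to 1 N m and the tool has stopped sinking, so the nut is on its stop. I'll release and rise.

Call:
step_arm([
  [60, [0, 0, 0], [0, 0, 0]],
  [80, [0, 0, 0], [0, 0, 0]],
  [80, [0, 0, 0], [0, 0, 0]],
  [80, [0, 0, 0], [0, 0, 0]],
  [80, [0, 0, -30], [0, 0, 0]],
  [80, [0, 0, -70], [0, 0, 0]],
  [80, [0, 0, -110], [0, 0, 0]],
  [80, [0, 0, -110], [0, 0, 0]],
])

```text
clock: 5.88
tcp_pos: [0.519, 0.1025, 0.1724]
eef_rot: [[0.176, 0.984, 0.005], [0.984, -0.176, 0.001], [0.002, 0.004, -1.0]]
wrist_force: [-0.2, 0.7, 0.2]
width: 0.08
```

```bash
python3 - <<'E'
from h import *
a=capture("scene");w=capture("wrist")
f=lambda x,y:cv2.convertScaleAbs(cv2.resize(a[y-22:y+23,x-30:x+30],(400,300),interpolation=cv2.INTER_CUBIC),alpha=1.4)
cv2.imwrite("pics/e.png",np.vstack([np.hstack([f(294,203),f(186,229)]),cv2.resize(w,(400,300)).repeat(1,0) if 0 else np.hstack([cv2.resize(w,(400,300)),cv2.resize(a,(400,300))])]))
s=observe();print(s["wrist_force"],s["tcp_pos"],s["width"])
E
```

```text
[ 0.29868996 -0.27984807 -1.45088795] [0.51741067 0.10224018 0.16932891] 0.08014367326114327
```

View pics/e.png

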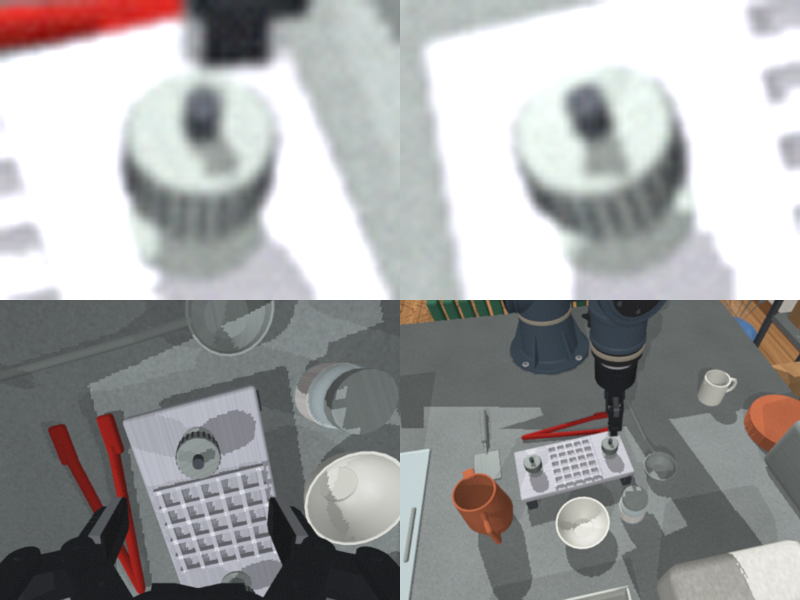

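Both nuts now show equal stud (about 55 crop pixels each), and the tool is clear above. I'll hand in the job.

```bash
python3 -c "
from plant import *
print(close_job())"
```

```text
the job is handed in; nothing more can be done
None
```

I screwed the loose nut, the one at about (0.517, 0.102), down to its stop in one grasp. I turned it about 76° clockwise while lowering with the thread, then released it, rose about 110 mm clear and handed in at about 6 s. `close_job()` gives no verdict.

**Checks that agreed:**
- **At the stop:** the resisting torque rose from about 0 to 1 N m and the tool stopped sinking.
- **Stud showing:** in the last scene picture it matched the tight nut's, about 55 crop pixels each.
- **Clear of everything:** after release the wrist force was near zero. I never touched the tight nut.

**Checks that disagreed:**
- **Head-top height:** it triangulated 3 to 5 mm below nominal in the first views (tight nut 11 mm). The wrist view gave 97–98 mm for the loose nut, so I set the grasp from that.
- **Grip width:** it read 38.5 mm on a 40 mm head, but the nut followed the tool as expected.
- **Hold height:** the last pose read 3 mm lower than at the end of the move, probably the arm settling. It was still well clear.

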